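# Find the machine key left latched on and release it

### The job

One machine in the workshop has been left on: one of the four identical green keys on the grey push-button station is latched down. Starting at the conduit end, tap all four keys lightly, one after another along the row, to feel which one is latched, without pushing any of the others in; then press the latched key fully in and let it go so that it pops back up, and move clear. Leave the jar, tape roll, mug and battery pack where they stand.

Things in the scene. Friction and masses are not known exactly. Their poses are not given: they have to be found in the camera images.
- station: flat grey push-button station with a bright metal lid, screwed to the bench; 94 mm (its x) by 252 mm (its y) by 60 mm high, four small corner lugs. Origin at the centre of its underside on the bench, z up; the row of keys runs along its y. A steel conduit leaves its +y end at 30 mm height, bends down and enters the bench 173 mm from the origin. It may stand turned by up to about 30 degrees, its +y end always on the robot's left
- place1 (a point): centre of key place 1, on top of the station's lid, 60 mm above the bench; place 1 is next to the conduit, place 4 at the other end; places are 50 mm apart. Any of the four keys may sit here
- place2 (a point): centre of key place 2, on top of the station's lid, 60 mm above the bench; place 1 is next to the conduit, place 4 at the other end; places are 50 mm apart. Any of the four keys may sit here
- place3 (a point): centre of key place 3, on top of the station's lid, 60 mm above the bench; place 1 is next to the conduit, place 4 at the other end; places are 50 mm apart. Any of the four keys may sit here
- place4 (a point): centre of key place 4, on top of the station's lid, 60 mm above the bench; place 1 is next to the conduit, place 4 at the other end; places are 50 mm apart. Any of the four keys may sit here
- key_a_top (a point): centre of the top face of green key a: a flat round cap 28 mm across in a dark metal collar 38 mm across that rises 4 to 6 mm from the lid. The top is 76 mm above the bench when released, about 4 mm lower when latched. Letters do not follow the order along the row
- key_a (a joint): travel of key a straight down, m: 0 released, about 0.004 latched, 0.0073 fully in. A push-on, push-off key. Released: gives way from 2 N on (5 N at 2 mm, 7 N at 4 mm, where it switches its machine on) and springs back. Latched: feels solid up to about 7 N. Either kind, pushed fully in (past 6.8 mm, 11 to 15 N) and let go, changes over. Exactly one key starts latched
- key_b_top (a point): centre of the top face of green key b: a flat round cap 28 mm across in a dark metal collar 38 mm across that rises 4 to 6 mm from the lid. The top is 76 mm above the bench when released, about 4 mm lower when latched. Letters do not follow the order along the row
- key_b (a joint): travel of key b straight down, m: 0 released, about 0.004 latched, 0.0073 fully in. A push-on, push-off key. Released: gives way from 2 N on (5 N at 2 mm, 7 N at 4 mm, where it switches its machine on) and springs back. Latched: feels solid up to about 7 N. Either kind, pushed fully in (past 6.8 mm, 11 to 15 N) and let go, changes over. Exactly one key starts latched
- key_c_top (a point): centre of the top face of green key c: a flat round cap 28 mm across in a dark metal collar 38 mm across that rises 4 to 6 mm from the lid. The top is 76 mm above the bench when released, about 4 mm lower when latched. Letters do not follow the order along the row
- key_c (a joint): travel of key c straight down, m: 0 released, about 0.004 latched, 0.0073 fully in. A push-on, push-off key. Released: gives way from 2 N on (5 N at 2 mm, 7 N at 4 mm, where it switches its machine on) and springs back. Latched: feels solid up to about 7 N. Either kind, pushed fully in (past 6.8 mm, 11 to 15 N) and let go, changes over. Exactly one key starts latched
- key_d_top (a point): centre of the top face of green key d: a flat round cap 28 mm across in a dark metal collar 38 mm across that rises 4 to 6 mm from the lid. The top is 76 mm above the bench when released, about 4 mm lower when latched. Letters do not follow the order along the row
- key_d (a joint): travel of key d straight down, m: 0 released, about 0.004 latched, 0.0073 fully in. A push-on, push-off key. Released: gives way from 2 N on (5 N at 2 mm, 7 N at 4 mm, where it switches its machine on) and springs back. Latched: feels solid up to about 7 N. Either kind, pushed fully in (past 6.8 mm, 11 to 15 N) and let go, changes over. Exactly one key starts latched
- jar: closed clear glass jar with a metal lid, 68 mm across, 105 mm high, beyond the station; origin at the centre of its underside
- tape: yellow roll of tape lying flat, 92 mm across, 24 mm high, on the robot's side of the station; origin at the centre of its underside
- mug: white mug, 80 mm across, 92 mm high with a handle on its +y, off the station's end away from the conduit; origin at the centre of its underside
- battery: black drill battery pack with a red band, 74 by 56 mm, 44 mm high (47 mm over its contacts), on the robot's side of the station; origin at the centre of its underside

How it is judged:
By the outcome, as a careful person would: the job done as asked, in the order asked, and still so for the second after the job is handed in, with the robot touching nothing.
It also fails if it takes over 48 s, if anything falls off the work surface, if the arm or the gripper's body presses on something with over 40 N, if the wrist force passes 120 N, or if a joint passes its speed limit or range.

### The arm

A 7-joint arm with a two-finger parallel gripper is mounted at the origin on the work surface. World frame = base frame: x ahead of the robot, y to its left, z up, the work surface at z = 0. Lengths are in mm, angles in degrees, forces in N, time in s.
With the tool pointing down it reaches from about 425 to 875 mm from the base axis. Payload 8.4 kg.
Tool frame: the origin (TCP) lies on the centre line of the jaws, within the pads' length; the fingertips stand 14 mm ahead of it and the grasp point (between the pads) lies 5 mm behind it; z points along the fingers, x is the direction in which the jaws open and shut, and the axes are right-handed (so a half turn about z gives the same grasp; the last joint's range is limited). The gripper opens to 85 mm and grips with 20 to 120 N. Pads are 22 mm wide; open, the fingers measure 114 mm over their backs; the gripper's body (76 mm by 85 mm) begins 54 mm behind the grasp point. The pads swing forward as they close: fully open they stand 13 mm farther back than shut.
Start: joints at [69.431, 19.091, 2.286, 83.961, -0.768, 76.965, -3.352], TCP at [166.955, -628.164, 245.308] pointing down, gripper open.
Joint ranges: [-147.57, 147.57], [-21.85, 119.76], [-74.77, 79.35], [14.55, 137.4], [-85.83, 265.84], [4.83, 119.75], [-152.11, 152.11]. Speed limits (degrees/s): [127.2, 127.2, 159.86, 159.86, 180, 180, 180].

### API

Orientations are given as [roll, pitch, yaw] about the fixed x, y, z axes, in that order (R = Rz(yaw) Ry(pitch) Rx(roll)).
In Python, from cell import status, cams, order gives the robot as it stands. The module is installed in compiled form; this text tells all that it offers.
- The arm moves only by the tool move_arm, never from a script. Its argument "plan" is a list that holds one entry, the list of rows, each a list of 7 numbers: the shift along the tool's x, y, z in mm, then the turn, a rotation vector about the tool's x, y, z in rad, then the opening, from 0 (shut) to 1 (fully open). In form: [[[x, y, z, wx, wy, wz, fingers], ...]]. A call has 1 to 12 rows; each row shifts and turns the commanded pose from where the row before left it, along the tool's axes as they then stand; what a row does not reach is not made up. A row lasts 1/12 s, in which the tool goes at most 41.7 mm and 7.16 degrees, less where a joint would pass 70% of its speed; a pose out of reach is approached as far as the arm can. A call is refused whole if a number of a shift passes 41.7 or a number of a turn 0.125, either way. A call with a gripper value outside its range is refused whole. The fingers move at their own pace and stop on an object; "grip_force" is the grip in N (left out, the last holds). Time passes only in rows, so rows that do not move let the fingers close. It gives the time, the measured TCP pose, the force and the opening at its end, in the units of the state.
- status.read_state(): the state, without advancing time (a new reading comes with each control period).
- cams.read_camera(name): name is "scene" or "top" or "wrist"; returns a dict with "color" (400x640x3 uint8, red, green, blue), "vfov" (degrees; the focal length in pixels is half the picture's height over the tangent of half this angle, whatever the lens; pixels are square), "cx", "cy" (the principal point, pixels), "world_to_cam" (4x4, takes a point from world to camera coordinates); the wrist camera has in their place "T_tool_cam" (4x4, takes a point from camera to tool coordinates, whose origin is the TCP and whose axes are the tool frame's). Camera axes: x right, y down, z forward; pixel columns grow to the right and rows downward; lengths in mm; the calibration is good to about 2 mm. A picture is of the moment at which its call begins: read the wrist's pose just before it. There is no depth.
- order.sign_off(): hands the job in, once; it reports no verdict.
The state is a dict: "clock": time; "joint_positions": joint angles; "qvel": joint speeds; "joint_torque": joint torques, N m; "ee_pos": TCP position; "tcp_rot": TCP orientation; "force": force on the tool from outside, world axes, zero at the start; "moment": the same for the moment, N m; "gripper_width": opening from 0.0 (shut) to 1.0 (fully open).
Only numpy, scipy, OpenCV 4.12 (cv2) and the standard library are available. Lean on these libraries where they do the work, as an engineer would, in place of code of your own. Each camera call takes 0.05 s, during which the arm holds its last target. There are 200 camera calls.

## Working session

There is one attempt and no reset: what is moved stays moved. The work goes in short steps, Python scripts to look and compute and a tool call to move; the robot and the scene stay as the last step left them, time stands still between calls to the robot, and variables do not carry over. Pictures are saved under pics/ and viewed, about 8 in all and at most 12, crops included, and the job is handed in when it is done.

Besides the shell and the picture viewer there is one more tool, called after "Request:" as name(argument=value, ...) on one line, values as JSON. move_arm: Moves the arm, as the interface text tells. Its arguments: {"type":"object","properties":{"plan":{"type":"array","items":{"type":"array","items":{"type":"array","items":{"type":"number"}}}},"grip_force":{"type":"number"}},"required":["plan"]}

```bash
mkdir -p pics; python3 - <<'E'
from cell import status,cams
import cv2
print(status.read_state())
for n in("scene","top"):
    c=cams.read_camera(n);cv2.imwrite(f"pics/{n}1.png",c["color"][:,:,::-1]);print(n,c["vfov"],c["cx"],c["cy"],c["world_to_cam"])
E
```

```text
{'clock': 0.0, 'joint_positions': array([69.43210271, 19.13343035,  2.28532963, 84.01320248, -0.76711908,
       76.96603578, -3.35152302]), 'qvel': array([-0.0698452 ,  0.19733391,  0.03786389,  0.12104521,  0.01127338,
        0.01296394, -0.03783679]), 'joint_torque': array([-5.25614360e-04, -6.58538604e+01,  1.36564773e+00, -4.05563128e+01,
        1.68058311e-02,  1.26025153e-02, -1.96487503e-05]), 'ee_pos': array([ 166.8070961 , -627.76250743,  244.38427013]), 'tcp_rot': array([ 1.79992484e+02,  9.71407459e-02, -7.51171273e+01]), 'force': array([ 0.5614178 , -0.76335809, -0.03037977]), 'moment': array([0.04299071, 0.00530578, 0.07985705]), 'gripper_width': 1.0028098793272997}
scene 49.56468469518734 323.2187918140772 197.359141595574 [[-6.32988188e-01  7.74150483e-01  4.12109739e-03  3.83795629e+02]
 [ 6.63929823e-01  5.45588071e-01 -5.11400866e-01 -3.34137124e+02]
 [-3.98149649e-01 -3.20974589e-01 -8.59332398e-01  1.13809909e+03]
 [ 0.00000000e+00  0.00000000e+00  0.00000000e+00  1.00000000e+00]]
top 42.59150618609726 322.8293566097182 196.0860644524171 [[-1.55693258e-02 -9.99787130e-01 -1.35385290e-02 -5.60715449e+00]
 [-9.92751569e-01  1.70707314e-02 -1.18966017e-01  5.85792024e+02]
 [ 1.19171805e-01  1.15881752e-02 -9.92806021e-01  1.12870160e+03]
 [ 0.00000000e+00  0.00000000e+00  0.00000000e+00  1.00000000e+00]]
```

View pics/top1.png

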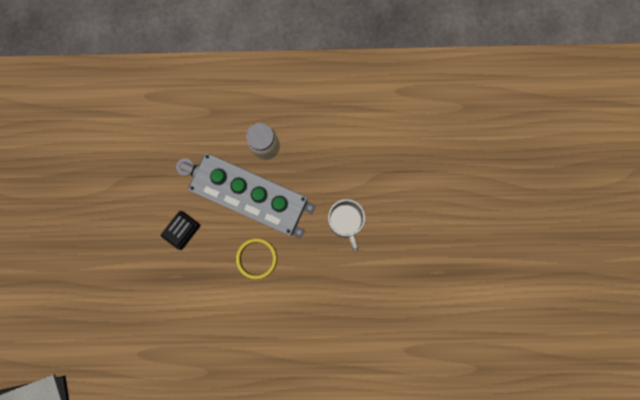

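View pics/scene1.png

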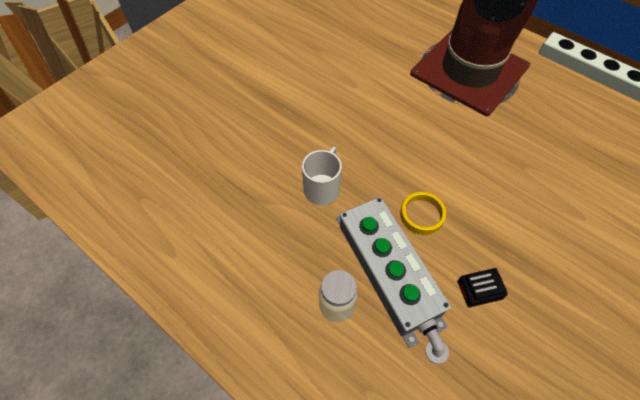

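```bash
cat > h.py <<'E'
import numpy as np
from cell import status,cams
from scipy.spatial.transform import Rotation as R
def ray(c,u,v,T=None):
    f=c["color"].shape[0]/2/np.tan(np.radians(c["vfov"]/2))
    W=T if T is not None else np.linalg.inv(c["world_to_cam"])
    return W[:3,3],W[:3,:3]@np.array([(u-c["cx"])/f,(v-c["cy"])/f,1])
def onz(c,u,v,z,T=None):
    o,d=ray(c,u,v,T);return o+d*(z-o[2])/d[2]
def wristT(c,s):
    T=np.eye(4);T[:3,:3]=R.from_euler("xyz",s["tcp_rot"],degrees=True).as_matrix();T[:3,3]=s["ee_pos"];return T@c["T_tool_cam"]
E
python3 - <<'E'
from h import *
import cv2
for n,P in(("top",[(218,176),(238.3,185),(259,194.3),(279.3,203.5)]),("scene",[(411,293),(397,269.5),(382.5,246.5),(369.5,225)])):
    c=cams.read_camera(n);im=c["color"].astype(int)
    m=((im[...,1]>im[...,0]*1.5+10)&(im[...,1]>im[...,2]*1.3)).astype("uint8")
    k,_,st,ce=cv2.connectedComponentsWithStats(m)
    Q=[tuple(ce[i]) for i in range(1,k) if st[i,4]>40];Q.sort(key=lambda q:q[0],reverse=n=="scene")
    print(n,np.round(Q,1).tolist())
    for q in Q: print(onz(c,*q,75).round(1))
    if n=="top":
        for nm,u,v,z in(("jar",261,131,105),("mug",346,213,92),("tape",257,258,24),("bat",181,229,44)):print(nm,onz(c,u,v,z).round())
E
```

```text
top [[217.1, 175.7], [237.8, 184.9], [258.0, 193.8], [278.7, 203.0]]
[630.1 216.8  75. ]
[608.8 171.   75. ]
[588.4 126.5  75. ]
[567.2  81.2  75. ]
jar [722. 116. 105.]
mug [541. -65.  92.]
tape [449. 136.  24.]
bat [516. 304.  44.]
scene [[410.6, 292.8], [395.8, 268.7], [382.1, 245.7], [369.0, 224.0]]
[632.4 216.9  75. ]
[612.  171.9  75. ]
[590.8 126.9  75. ]
[569.9  81.8  75. ]
```

Request:
move_arm(plan=[[[0, 0, 0, 0, 0, -0.11, 0], [0, 0, 0, 0, 0, -0.11, 0], [0, 0, 0, 0, 0, -0.11, 0], [0, 0, 0, 0, 0, -0.11, 0], [0, 0, 0, 0, 0, -0.11, 0], [0, 0, 0, 0, 0, -0.11, 0], [0, 0, 0, 0, 0, -0.11, 0], [0, 0, 0, 0, 0, -0.11, 0], [11, -34.6, 0, 0, 0, 0, 0], [11, -34.6, 0, 0, 0, 0, 0], [11, -34.6, 0, 0, 0, 0, 0], [11, -34.6, 0, 0, 0, 0, 0]]])

```text
clock: 1.2
ee_pos: [265.5, -519.4, 245.1]
tcp_rot: [-180.0, 0.0, -24.7]
force: [1.1, 0.0, 0.9]
gripper_width: 0.001
```

Request:
move_arm(plan=[[[11, -34.6, 0, 0, 0, 0, 0], [11, -34.6, 0, 0, 0, 0, 0], [11, -34.6, 0, 0, 0, 0, 0], [11, -34.6, 0, 0, 0, 0, 0], [11, -34.6, 0, 0, 0, 0, 0], [11, -34.6, 0, 0, 0, 0, 0], [11, -34.6, 0, 0, 0, 0, 0], [11, -34.6, 0, 0, 0, 0, 0], [11, -34.6, 0, 0, 0, 0, 0], [11, -34.6, 0, 0, 0, 0, 0], [11, -34.6, 0, 0, 0, 0, 0], [11, -34.6, 0, 0, 0, 0, 0]]])

```text
clock: 2.2
ee_pos: [559.0, -197.3, 245.4]
tcp_rot: [180.0, -0.0, -24.7]
force: [0.4, -0.9, 0.2]
gripper_width: 0.001
```

Request:
move_arm(plan=[[[-9.1, -33.9, 0, 0, 0, 0, 0], [-9.1, -33.9, 0, 0, 0, 0, 0], [-9.1, -33.9, 0, 0, 0, 0, 0], [-9.1, -33.9, 0, 0, 0, 0, 0], [-9.1, -33.9, 0, 0, 0, 0, 0], [-9.1, -33.9, 0, 0, 0, 0, 0], [-9.1, -33.9, 0, 0, 0, 0, 0], [-9.1, -33.9, 0, 0, 0, 0, 0], [-9.1, -33.9, 0, 0, 0, 0, 0], [-9.1, -33.9, 0, 0, 0, 0, 0], [-9.1, -33.9, 0, 0, 0, 0, 0], [-9.1, -33.9, 0, 0, 0, 0, 0]]])

```text
clock: 3.2
ee_pos: [629.0, 217.9, 245.2]
tcp_rot: [180.0, 0.0, -24.7]
force: [0.1, -0.5, 0.3]
gripper_width: -0.0
```

```bash
python3 - <<'E'
from h import *
import cv2
s=status.read_state();c=cams.read_camera("wrist");cv2.imwrite("pics/w1.png",c["color"][:,:,::-1])
s=status.read_state();print(s["ee_pos"],s["tcp_rot"],s["force"]);T=wristT(c,s)
print(c["T_tool_cam"].round(2))
im=c["color"].astype(int)
m=((im[...,1]>im[...,0]*1.5+10)&(im[...,1]>im[...,2]*1.3)).astype("uint8")
k,_,st,ce=cv2.connectedComponentsWithStats(m)
for i in range(1,k):
    if st[i,4]>80: print(st[i],ce[i].round(1),onz(c,*ce[i],75,T).round(1))
E
```

```text
[627.40016658 226.62861813 244.81423334] [-1.79774688e+02  1.72275555e-01 -2.42739317e+01] [-6.50612599  3.87638006 -0.67751346]
[[   1.      0.      0.     -0.18]
 [  -0.      0.95    0.31  -78.02]
 [  -0.     -0.31    0.95 -127.49]
 [   0.      0.      0.      1.  ]]
[305 163  30  30 702] [319.7 178. ] [629.7 227.6  75. ]
[306 212  28  27 606] [319.3 225.2] [609.8 183.8  75. ]
```

View pics/w1.png

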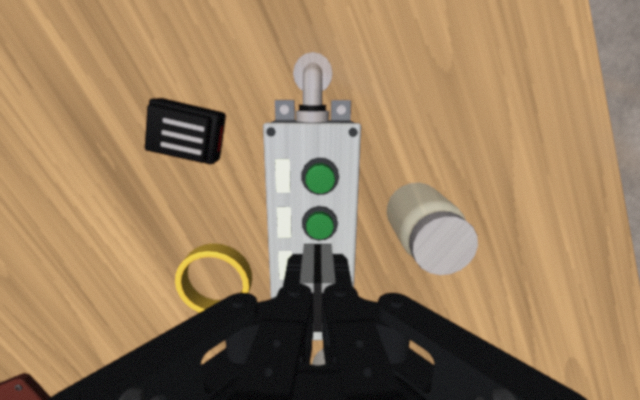

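```bash
cat > k.py <<'E'
from h import *
import cv2
for _ in range(4): cams.read_camera("top")
s=status.read_state();c=cams.read_camera("wrist")
print(s["clock"],s["ee_pos"],s["tcp_rot"],s["force"]);T=wristT(c,s)
im=c["color"].astype(int)
m=((im[...,1]>im[...,0]*1.5+10)&(im[...,1]>im[...,2]*1.3)).astype("uint8")
k,_,st,ce=cv2.connectedComponentsWithStats(m)
for i in range(1,k):
    if st[i,4]>80: print(st[i],ce[i].round(1),onz(c,*ce[i],75,T).round(1))
E
python3 k.py
```

```text
3.45 [628.90236308 216.09690759 244.9041871 ] [ 1.79953355e+02  1.53707865e-02 -2.46903741e+01] [-0.09913526 -0.50254092  0.37598708]
[305 162  30  30 705] [319.  176.4] [631.4 217.7  75. ]
[305 210  28  28 607] [318.6 223.6] [611.1 174.2  75. ]
```

Request:
move_arm(plan=[[[1.4, -1.7, 15, 0, 0, 0, 0], [0, 0, 25, 0, 0, 0, 0], [0, 0, 25, 0, 0, 0, 0], [0, 0, 25, 0, 0, 0, 0], [0, 0, 20, 0, 0, 0, 0], [0, 0, 15, 0, 0, 0, 0], [0, 0, 10, 0, 0, 0, 0], [0, 0, 8, 0, 0, 0, 0], [0, 0, 4, 0, 0, 0, 0], [0, 0, 2, 0, 0, 0, 0], [0, 0, 0, 0, 0, 0, 0], [0, 0, 0, 0, 0, 0, 0]]])

```text
clock: 4.5
ee_pos: [631.3, 217.6, 97.2]
tcp_rot: [-180.0, -0.0, -24.7]
force: [-0.2, 0.2, 1.4]
gripper_width: 0.002
```

```bash
python3 - <<'E'
from h import *
import cv2
s=status.read_state();print(s["ee_pos"],s["force"]);c=cams.read_camera("wrist");a=c["color"][:,:,::-1]
b=cams.read_camera("scene")["color"][200:340,320:480,::-1]
cv2.imwrite("pics/w2.png",np.hstack([cv2.resize(a[120:320,220:420],(400,400)),cv2.resize(b,(400,400))]))
E
```

```text
[631.32323206 217.61096064  97.17659515] [-0.18221042  0.19783956  1.37771573]
```

View pics/w2.png

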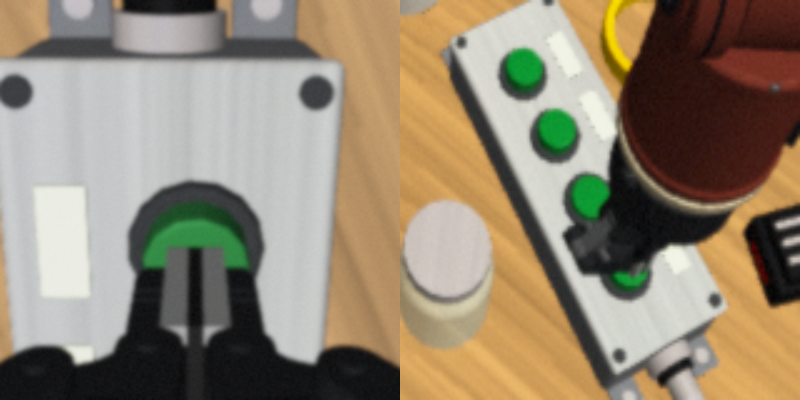

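The closed fingertips sit over the centre of key 1 (left half, about (195,250)), about 7 mm above it.

Request:
move_arm(plan=[[[0, 0, 3, 0, 0, 0, 0], [0, 0, 2, 0, 0, 0, 0], [0, 0, 1, 0, 0, 0, 0], [0, 0, 0.5, 0, 0, 0, 0], [0, 0, 0.5, 0, 0, 0, 0], [0, 0, 0.5, 0, 0, 0, 0], [0, 0, 0, 0, 0, 0, 0], [0, 0, 0, 0, 0, 0, 0]]])

```text
clock: 5.27
ee_pos: [630.9, 217.4, 89.0]
tcp_rot: [180.0, 0.0, -24.7]
force: [-2.8, -1.6, 4.1]
gripper_width: 0.003
```

Request:
move_arm(plan=[[[0, 0, 0.5, 0, 0, 0, 0], [0, 0, 0.5, 0, 0, 0, 0], [0, 0, 0, 0, 0, 0, 0], [0, 0, 0, 0, 0, 0, 0]]])

```text
clock: 5.6
ee_pos: [630.9, 217.4, 87.9]
tcp_rot: [180.0, 0.0, -24.7]
force: [-2.2, -0.8, 4.7]
gripper_width: -0.001
```

Key 1 yields (contact near 90 mm, gives by 2 mm at about 4.7 N), so it is released. On to key 2.

Request:
move_arm(plan=[[[0, 0, -5, 0, 0, 0, 0], [0, 0, -8, 0, 0, 0, 0], [0, 8, 0, 0, 0, 0, 0], [0, 17, 0, 0, 0, 0, 0], [0, 17, 0, 0, 0, 0, 0], [0, 8, 0, 0, 0, 0, 0], [0, 0, 0, 0, 0, 0, 0], [0, 0, 5, 0, 0, 0, 0], [0, 0, 3, 0, 0, 0, 0], [0, 0, 1, 0, 0, 0, 0], [0, 0, 0, 0, 0, 0, 0], [0, 0, 0, 0, 0, 0, 0]]])

```text
clock: 6.6
ee_pos: [609.9, 172.8, 91.6]
tcp_rot: [-180.0, 0.0, -24.6]
force: [0.1, -0.7, 0.4]
gripper_width: -0.001
```

Request:
move_arm(plan=[[[0, 0, 1, 0, 0, 0, 0], [0, 0, 1, 0, 0, 0, 0], [0, 0, 0.5, 0, 0, 0, 0], [0, 0, 0, 0, 0, 0, 0], [0, 0, 0, 0, 0, 0, 0]]])

```text
clock: 7.02
ee_pos: [610.0, 172.0, 89.3]
tcp_rot: [-180.0, -0.0, -24.7]
force: [-0.0, -0.3, -0.2]
gripper_width: 0.002
```

Request:
move_arm(plan=[[[0, 0, 0.5, 0, 0, 0, 0], [0, 0, 0.5, 0, 0, 0, 0], [0, 0, 0, 0, 0, 0, 0], [0, 0, 0, 0, 0, 0, 0]]])

```text
clock: 7.35
ee_pos: [610.0, 172.0, 88.3]
tcp_rot: [180.0, 0.0, -24.7]
force: [0.2, -1.3, -0.2]
gripper_width: -0.003
```

Request:
move_arm(plan=[[[0, 0, 0.5, 0, 0, 0, 0], [0, 0, 0.5, 0, 0, 0, 0], [0, 0, 0, 0, 0, 0, 0], [0, 0, 0, 0, 0, 0, 0]]])

```text
clock: 7.68
ee_pos: [610.0, 172.0, 87.3]
tcp_rot: [180.0, 0.0, -24.7]
force: [-0.0, -0.9, 0.1]
gripper_width: -0.003
```

No force 3 mm below the released height, so it looks latched. I'll still touch it, in small steps.

Request:
move_arm(plan=[[[0, 0, 0.5, 0, 0, 0, 0], [0, 0, 0.5, 0, 0, 0, 0], [0, 0, 0, 0, 0, 0, 0], [0, 0, 0, 0, 0, 0, 0]]])

```text
clock: 8.02
ee_pos: [610.0, 172.0, 86.4]
tcp_rot: [-180.0, -0.0, -24.7]
force: [-0.2, 0.2, -0.3]
gripper_width: -0.001
```

Request:
move_arm(plan=[[[0, 0, 0.3, 0, 0, 0, 0], [0, 0, 0, 0, 0, 0, 0], [0, 0, 0, 0, 0, 0, 0]]])

```text
clock: 8.27
ee_pos: [610.1, 172.0, 86.2]
tcp_rot: [-180.0, -0.0, -24.7]
force: [-0.5, -1.7, 3.8]
gripper_width: -0.003
```

Key 2 is solid at 86.2 mm: latched. On to key 3.

Request:
move_arm(plan=[[[0, 0, -6, 0, 0, 0, 0], [0, 0, -7, 0, 0, 0, 0], [0, 8, 0, 0, 0, 0, 0], [0, 17, 0, 0, 0, 0, 0], [0, 17, 0, 0, 0, 0, 0], [0, 8, 0, 0, 0, 0, 0], [0, 0, 0, 0, 0, 0, 0], [0, 0, 4, 0, 0, 0, 0], [0, 0, 3, 0, 0, 0, 0], [0, 0, 1, 0, 0, 0, 0], [0, 0, 0, 0, 0, 0, 0], [0, 0, 0, 0, 0, 0, 0]]])

```text
clock: 9.27
ee_pos: [589.0, 127.3, 90.8]
tcp_rot: [-180.0, 0.0, -24.6]
force: [0.2, 0.2, 0.3]
gripper_width: -0.002
```

Request:
move_arm(plan=[[[0, 0, 0.5, 0, 0, 0, 0], [0, 0, 0.5, 0, 0, 0, 0], [0, 0, 0.5, 0, 0, 0, 0], [0, 0, 0.5, 0, 0, 0, 0], [0, 0, 0, 0, 0, 0, 0], [0, 0, 0, 0, 0, 0, 0]]])

```text
clock: 9.77
ee_pos: [589.2, 126.9, 89.3]
tcp_rot: [-180.0, -0.0, -24.7]
force: [-1.3, -0.2, 3.0]
gripper_width: -0.005
```

Request:
move_arm(plan=[[[0, 0, 0.5, 0, 0, 0, 0], [0, 0, 0.5, 0, 0, 0, 0], [0, 0, 0, 0, 0, 0, 0], [0, 0, 0, 0, 0, 0, 0]]])

```text
clock: 10.1
ee_pos: [589.2, 126.9, 88.2]
tcp_rot: [-180.0, -0.0, -24.7]
force: [-0.3, 1.7, 4.1]
gripper_width: 0.004
```

Key 3 yields: released. On to key 4 (commanded z is now about 88.2).

Request:
move_arm(plan=[[[0, 0, -5, 0, 0, 0, 0], [0, 0, -6, 0, 0, 0, 0], [0, 8, 0, 0, 0, 0, 0], [0, 17, 0, 0, 0, 0, 0], [0, 17, 0, 0, 0, 0, 0], [0, 8, 0, 0, 0, 0, 0], [0, 0, 0, 0, 0, 0, 0], [0, 0, 4, 0, 0, 0, 0], [0, 0, 3, 0, 0, 0, 0], [0, 0, 1, 0, 0, 0, 0], [0, 0, 0, 0, 0, 0, 0], [0, 0, 0, 0, 0, 0, 0]]])

```text
clock: 11.1
ee_pos: [568.2, 81.9, 90.8]
tcp_rot: [-180.0, 0.0, -24.6]
force: [0.3, -0.1, -1.4]
gripper_width: 0.001
```

Request:
move_arm(plan=[[[0, 0, 0.5, 0, 0, 0, 0], [0, 0, 0.5, 0, 0, 0, 0], [0, 0, 0.5, 0, 0, 0, 0], [0, 0, 0.5, 0, 0, 0, 0], [0, 0, 0, 0, 0, 0, 0], [0, 0, 0, 0, 0, 0, 0]]])

```text
clock: 11.6
ee_pos: [568.4, 81.5, 89.3]
tcp_rot: [-180.0, -0.0, -24.7]
force: [-0.2, 1.0, 3.4]
gripper_width: -0.003
```

Request:
move_arm(plan=[[[0, 0, 0.5, 0, 0, 0, 0], [0, 0, 0.5, 0, 0, 0, 0], [0, 0, 0, 0, 0, 0, 0], [0, 0, 0, 0, 0, 0, 0]]])

```text
clock: 11.93
ee_pos: [568.4, 81.4, 88.2]
tcp_rot: [-180.0, -0.0, -24.7]
force: [-0.8, 1.6, 2.9]
gripper_width: 0.002
```

Key 4 yields too. Back up and over to key 2.

Request:
move_arm(plan=[[[0, 0, -6, 0, 0, 0, 0], [0, 0, -6, 0, 0, 0, 0], [0, -12, 0, 0, 0, 0, 0], [0, -25, 0, 0, 0, 0, 0], [0, -26, 0, 0, 0, 0, 0], [0, -25, 0, 0, 0, 0, 0], [0, -12, 0, 0, 0, 0, 0], [0, 0, 0, 0, 0, 0, 0], [0, 0, 6, 0, 0, 0, 0], [0, 0, 4, 0, 0, 0, 0], [0, 0, 2, 0, 0, 0, 0], [0, 0, 0, 0, 0, 0, 0]]])

```text
clock: 12.93
ee_pos: [609.5, 170.3, 87.0]
tcp_rot: [179.9, 0.0, -24.8]
force: [-0.0, -0.3, 0.1]
gripper_width: 0.002
```

Request:
move_arm(plan=[[[0, 0, 1, 0, 0, 0, 0], [0, 0, 1, 0, 0, 0, 0], [0, 0, 0.5, 0, 0, 0, 0], [0, 0, 0.5, 0, 0, 0, 0], [0, 0, 0.5, 0, 0, 0, 0], [0, 0, 0.5, 0, 0, 0, 0], [0, 0, 0.5, 0, 0, 0, 0], [0, 0, 0, 0, 0, 0, 0], [0, 0, 0, 0, 0, 0, 0]]])

```text
clock: 13.68
ee_pos: [610.2, 171.4, 84.6]
tcp_rot: [180.0, -0.1, -24.7]
force: [-3.5, -3.8, 8.9]
gripper_width: 0.004
```

Request:
move_arm(plan=[[[0, 0, 0.5, 0, 0, 0, 0], [0, 0, 0.5, 0, 0, 0, 0], [0, 0, 0.5, 0, 0, 0, 0], [0, 0, 0, 0, 0, 0, 0], [0, 0, 0, 0, 0, 0, 0]]])

```text
clock: 14.1
ee_pos: [610.3, 171.5, 83.3]
tcp_rot: [180.0, -0.1, -24.7]
force: [-4.3, -2.7, 10.9]
gripper_width: 0.002
```

Request:
move_arm(plan=[[[0, 0, 0.5, 0, 0, 0, 0], [0, 0, 0.5, 0, 0, 0, 0], [0, 0, 0, 0, 0, 0, 0], [0, 0, 0, 0, 0, 0, 0]]])

```text
clock: 14.43
ee_pos: [610.3, 171.4, 82.7]
tcp_rot: [180.0, -0.1, -24.7]
force: [-5.6, -4.3, 14.2]
gripper_width: -0.0
```

Request:
move_arm(plan=[[[0, 0, 0.5, 0, 0, 0, 0], [0, 0, 0.5, 0, 0, 0, 0], [0, 0, 0, 0, 0, 0, 0], [0, 0, 0, 0, 0, 0, 0]]])

```text
clock: 14.77
ee_pos: [610.4, 171.5, 82.7]
tcp_rot: [180.0, -0.1, -24.7]
force: [-8.1, -6.1, 21.7]
gripper_width: -0.003
```

Hard stop reached. Let go straight up, high and clear.

Request:
move_arm(plan=[[[0, 0, -2, 0, 0, 0, 0], [0, 0, -3, 0, 0, 0, 0], [0, 0, -5, 0, 0, 0, 0], [0, 0, -10, 0, 0, 0, 0], [0, 0, -20, 0, 0, 0, 0], [0, 0, -30, 0, 0, 0, 0], [0, 0, -35, 0, 0, 0, 0], [0, 0, -35, 0, 0, 0, 0], [0, 0, -25, 0, 0, 0, 0], [0, 0, -10, 0, 0, 0, 0], [0, 0, 0, 0, 0, 0, 0], [0, 0, 0, 0, 0, 0, 0]]])

```text
clock: 15.77
ee_pos: [609.9, 172.0, 254.7]
tcp_rot: [-180.0, -0.0, -24.7]
force: [0.6, 0.2, -0.3]
gripper_width: 0.001
```

Request:
move_arm(plan=[[[0, 15, 0, 0, 0, 0, 0], [0, 30, 0, 0, 0, 0, 0], [0, 40, 0, 0, 0, 0, 0], [0, 40, 0, 0, 0, 0, 0], [0, 40, 0, 0, 0, 0, 0], [0, 40, 0, 0, 0, 0, 0], [0, 40, 0, 0, 0, 0, 0], [0, 40, 0, 0, 0, 0, 0], [0, 30, 0, 0, 0, 0, 0], [0, 15, 0, 0, 0, 0, 0], [0, 0, 0, 0, 0, 0, 0], [0, 0, 0, 0, 0, 0, 0]]])

```text
clock: 16.77
ee_pos: [471.1, -128.4, 253.4]
tcp_rot: [180.0, 0.2, -24.8]
force: [0.2, -0.1, 0.4]
gripper_width: -0.003
```

```bash
python3 - <<'E'
from h import *
import cv2
s=status.read_state();print(s["clock"],s["ee_pos"],s["force"])
c=cams.read_camera("scene");b=c["color"][:,:,::-1];a=cv2.imread("pics/scene1.png")
cv2.imwrite("pics/cmp.png",np.hstack([cv2.resize(i[200:320,350:450],(400,480),interpolation=cv2.INTER_CUBIC) for i in(a,b)]))
cv2.imwrite("pics/scene2.png",b)
for n,i in(("before",a),("after",b)):
    i=i.astype(int);m=((i[...,1]>i[...,2]*1.5+10)&(i[...,1]>i[...,0]*1.3)).astype("uint8")
    k,_,st,ce=cv2.connectedComponentsWithStats(m)
    print(n,[(ce[j].round(2).tolist(),int(st[j,4])) for j in range(1,k) if st[j,4]>40])
E
```

```text
16.7667 [ 471.06459187 -128.3864396   253.36368611] [ 0.23012412 -0.05206587  0.37952621]
before [([369.02, 224.02], 185), ([382.03, 245.61], 194), ([395.74, 268.78], 201), ([410.62, 292.79], 224)]
after [([369.02, 224.02], 185), ([382.06, 245.64], 195), ([395.91, 268.45], 210), ([410.62, 292.79], 224)]
```

View pics/cmp.png

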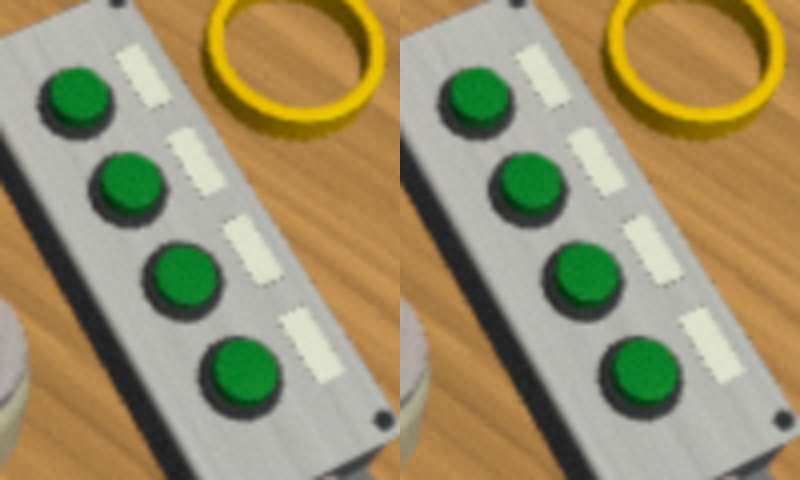

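View pics/scene2.png

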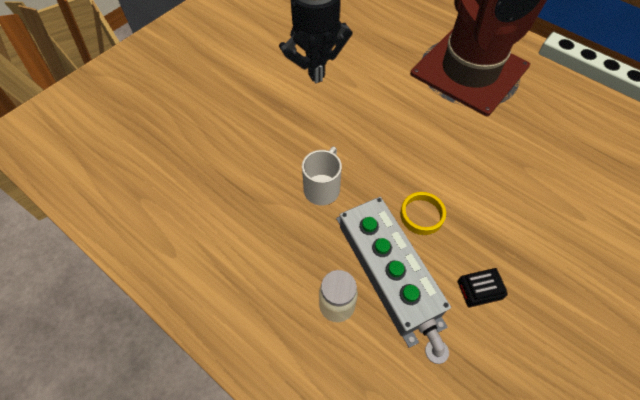

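In the enlarged crop, key 2 (right half, about (586,272)) now stands as proud of its collar as the others. The rest of the scene is unchanged and the arm is clear.

```bash
python3 -c "
from cell import order;print(order.sign_off())"
```

```text
the job is handed in; nothing more can be done
None
```

The latched key was the second one from the conduit. I pressed it fully in, let it go, and it popped back up; the job is handed in.

- **Tapping:** I tapped the keys in order from the conduit end.
  - Keys 1, 3 and 4 gave way about 2 mm at roughly 3 to 5 N.
  - Key 2 met nothing until about 4 mm lower, then felt solid at about 4 N.
- **Pressing:** I pressed key 2 down to its hard stop. The upward reading reached about 22 N there, after about 14 N at full travel. I then lifted straight up and moved away, with about 31 s of the 48 s left.
- **Last checks:** In before and after pictures, key 2's cap rises to match the others, and the other three keys are unchanged. The jar, tape, mug and battery look to be where they were. I did not tap key 2 again to confirm it by feel. The force reading was near zero with the arm clear, and no check failed or disagreed.

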